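Tighten the jam nut of a bench stop with its screw held by a braced spanner

ROBOT

A 7-joint arm with a two-finger parallel gripper is mounted at the origin on the work surface; the furniture and walls round the work are solid. World frame = base frame: x ahead of the robot, y to its left, z up, the work surface at z = 0. Lengths are in m, angles in rad, forces in N, time in s.
With the tool pointing down it reaches from about 0.35 to 0.9 m from the base axis. Payload 7.2 kg.
Tool frame: the origin (TCP) lies at the very end of the fingers, on their centre line; the grasp point (between the pads) lies 19 mm behind it; z points along the fingers, y is the line along which they close (so a half turn about z gives the same grasp; the last joint's range is limited). The gripper opens to 85 mm and grips with 20 to 120 N. Pads are 22 mm wide; open, the fingers measure 114 mm over their backs; the gripper's body (76 mm by 85 mm) begins 54 mm behind the grasp point. The pads swing forward as they close: fully open they stand 13 mm farther back than shut.
Start: joints at [1.133, 0.411, -0.013, 1.596, 0.006, 1.134, -0.082], TCP at [0.226, -0.583, 0.231] pointing down, gripper open.
Joint ranges: [-2.95, 2.95], [-0.29, 1.99], [-1.47, 1.44], [0.14, 2.54], [-1.03, 4.17], [0.13, 1.85], [-2.86, 2.86]. Speed limits (rad/s): [2.39, 2.39, 3.01, 3.01, 3.14, 3.14, 3.14].

INTERFACE

Orientations are given as [roll, pitch, yaw] about the fixed x, y, z axes, in that order (R = Rz(yaw) Ry(pitch) Rx(roll)).
In Python, from station import bot gives the robot as it stands. The module is installed in compiled form; this text tells all that it offers.
- The arm moves only by the tool send_rows, never from a script. Its argument "rows" is text: rows parted by semicolons, each of 7 numbers parted by spaces: the shift along the tool's x, y, z as a fraction of full scale, then the turn, a rotation vector about the tool's x, y, z as a fraction of full scale, then the finger opening in mm, from 0 to 85.4. A call has 1 to 10 rows; each row shifts and turns the commanded pose from where the row before left it, along the tool's axes as they then stand; what a row does not reach is not made up. Full scale, the value 1, is 0.02 m for a shift and 0.08 rad for a turn. A row lasts 1/10 s, in which the tool goes at most 50 mm and 8.59 degrees, less where a joint would pass 70% of its speed; a pose out of reach is approached as far as the arm can. A call with a number of a shift or a turn outside -1 to 1 is refused whole. A call with a gripper value outside its range is refused whole. The fingers move at their own pace and stop on an object; "grip_force" is the grip in N (left out, the last holds). Time passes only in rows, so rows that do not move let the fingers close. It gives the time, the measured TCP pose, the force, the opening and the grip force at its end, in the units of the state.
- bot.get_obs(): the state, without advancing time (a new reading comes with each control period).
- bot.get_image(name): name is "side" or "top" or "wrist"; returns a dict with "color" (420x560x3 uint8, red, green, blue), "mtx" (3x3 intrinsics, pixels), "extrinsics" (4x4, takes a point from world to camera coordinates); the wrist camera has in their place "hand_eye" (4x4, takes a point from camera to tool coordinates, whose origin is the TCP and whose axes are the flange's). Camera axes: x right, y down, z forward; pixel columns grow to the right and rows downward; lengths in m; the calibration is good to about 2 mm. A picture is of the moment at which its call begins: read the wrist's pose just before it. There is no depth.
- bot.close_job(): hands the job in; it is judged then, once.
The state is a dict: "time_s": time; "joints": joint angles; "dq": joint speeds; "tau": joint torques, N m; "tcp_pos": TCP position; "tool_rot": TCP orientation; "wrist_force": force on the tool from outside, world axes, zero at the start; "ft_torque": the same for the moment, N m; "grip_width": opening from 0.0 (shut) to 1.0 (fully open); "gripper_force": force on a finger pad.
Only numpy, scipy, OpenCV 4.12 (cv2) and the standard library are available. Lean on these libraries where they do the work, as an engineer would, in place of code of your own. Each camera call takes 0.05 s, during which the arm holds its last target. There are 200 camera calls.

TASK

Tighten the jam nut of the blue bench stop. Take the red-handled spanner from its rest, lay it flat over the brass head of the screw with its handle on the rest bar so that the steel post will stop it going clockwise, let go, then push the nut's black knob clockwise (seen from above) until the nut is fully tight, without letting the screw itself turn by more than about 20 degrees. Finally lay the spanner back flat on its rest, leaving the other things where they are.

Things in the scene. Friction and masses are not known exactly. Their poses are not given: they have to be found in the camera images.
- bench_stop: Bench stop fixed to the table: blue plate 165 x 80 x 12 mm carrying a vertical adjuster screw with jam nut, a rest bar and a post. Origin on the screw's axis at table level, z up. The plate spans x -125..+40, y -40..+40 mm; the blue rest bar (16 mm in x, 64 mm in y, top 75 mm above the table) lies across it at x = -95 mm.
- adjuster_head (a point): Centre of the screw's round collar (48 mm diameter), on the axis, 75 mm above the table: the spanner's jaw lies on it. Turns with the screw. Above it stands the brass head, 28 mm along this point's x, 22 mm along its y (the two flats face +y and -y), top 92 mm above the table, red line along x. Initially its x is within 5 degrees of the stop's x.
- adjuster_rim (a point): A point on the screw 30 mm out from its axis along its x, 75 mm above the table: moves if the screw turns.
- adjuster (a joint): Turn of the screw in the stop, rad, growing clockwise from above. The screw turns very easily (0.04 N m): pushed without the spanner braced, nut and screw go round together and the nut does not tighten.
- jam_nut (a joint): Turn of the nut relative to the screw, rad, growing clockwise from above = tightening. Starts loose between 0 and 0.35, fully tight against a hard stop at 1.30. Needs about 0.22 N m (3 N at the knob) and stays where it is left.
- nut_knob (a point): In the black upright knob (16 to 18 mm diameter, 52 to 104 mm above the table) of the nut's lever, 70 mm from the screw's axis, 80 mm above the table. The lever is a 10 mm bar at 58 mm height, below the spanner. Knob direction from the stop's +x, counter-clockwise positive: 70 degrees minus the turns of nut and screw; loose +75..+45, tight about 0..-25.
- spanner: Loose spanner lying flat on its rest, 144 mm long, about 0.16 kg. Origin on its underside at the grip point, x towards the jaw, z up. Red handle 16 mm wide, 14 mm thick, x -66..+26 mm; then steel shank 14 mm wide; open jaw 45 mm wide, 10 mm thick, prongs x +40..+78 mm, gap 25 mm wide (along y), open to +x and above and below. Goes over the head from above or from the side.
- spanner_jaw (a point): Centre of the spanner's jaw at its underside, 62 mm along x from its origin.
- pack_1: Red and white striped carton, 60 x 88 x 28 mm, beside the stop. Bystander; origin at its underside.
- packing_tape: Brown roll of packing tape, 94 mm diameter, 48 mm high. Bystander.
- box_cutter: Yellow cutter knife, 21 x 168 x 18 mm, lying. Bystander.
- marker_1: Grey marker with black cap, 15 x 140 x 17 mm, lying beside the stop. Bystander.
- ink_pad: Blue and black ink pad case, 69 x 84 x 19 mm. Bystander.
- glue_stick: Glue stick standing upright, yellow caps, 28 mm diameter, 99 mm high. Bystander. It and the tool rest stand, in either order, to the right of the grey drawer box (x 0.48 to 0.67, y -0.145 to 0.035, 125 mm high, roll and counter on it up to 170 mm, upper drawer standing open to y 0.08), left of the long blue sealer (its bed from y -0.27 on, its raised arm up to 0.25 m high).
- post (a point): Foot of the upright steel post (12 mm diameter, 34 mm high, top 109 mm above the table) on the rest bar, at x -95, y +21.5 mm in the stop's frame. A spanner on the screw with its handle towards the stop's -x lies on the bar on the -y side of the post, 4 to 13 mm clear of it when square on the flats; turning clockwise, it comes up against the post, which holds it.
- tool_rest: Fixed rest of the spanner: wooden block on a dark foot with a black rubber top 100 mm (x) by 44 mm (y), top 80 mm above the table. Origin under its centre at table level. At the start the spanner lies along its x, its origin within 12 mm of the middle, jaw and handle end overhanging, at most 0.12 rad askew.
Mind the look-alikes: they are no part of the job. Of the things that look like the spanner, the larger one is meant.

How it is judged:
By the outcome, as a careful person would: the job done as asked, in the order asked, and still so for the second after the job is handed in, with the robot touching nothing.
It also fails if it takes over 67 s, if anything falls off the work surface, if the arm or the gripper's body presses on something with over 40 N, if the wrist force passes 120 N, or if a joint passes its speed limit or range.

## Working session

There is one attempt and no reset: what is moved stays moved. The work goes in short steps, Python scripts to look and compute and a tool call to move; the robot and the scene stay as the last step left them, time stands still between calls to the robot, and variables do not carry over. Pictures are saved under pics/ and viewed, at most 14 in all, crops included, and the job is handed in when it is done.

Besides the shell and the picture viewer there is one more tool, called after ">>>" by a JSON object that holds its "api" and its "payload". send_rows: Moves the arm, as the interface text tells. Its arguments: {"type":"object","properties":{"rows":{"type":"string"},"grip_force":{"type":"number"}},"required":["rows"]}

```bash
mkdir -p pics; python3 - <<'E'
from station import bot
import cv2, numpy as np
o=bot.get_obs(); print({k:np.round(v,3).tolist() for k,v in o.items()})
np.set_printoptions(suppress=True,precision=4)
for n in("side","top","wrist"):
    d=bot.get_image(n); cv2.imwrite(f"pics/{n}0.png",d["color"][:,:,::-1]); print(n,d["mtx"].tolist(),d.get("extrinsics",d.get("hand_eye")))
E
```

```text
{'time_s': 0.0, 'joints': [1.133, 0.412, -0.013, 1.597, 0.006, 1.134, -0.082], 'dq': [0.001, 0.001, 0.001, 0.001, -0.0, -0.0, 0.0], 'tau': [-0.001, -60.063, 0.682, -29.941, 0.014, 0.011, 0.0], 'tcp_pos': [0.226, -0.582, 0.23], 'tool_rot': [-3.14, 0.0, 0.37], 'wrist_force': [-0.308, 0.367, 0.054], 'ft_torque': [-0.021, -0.001, -0.001], 'gripper_force': 0.0, 'grip_width': 1.002}
side [[387.80600030694995, 0.0, 278.91936790904094], [0.0, 387.80600030694995, 214.33933752572636], [0.0, 0.0, 1.0]] [[-0.9658  0.2588 -0.0182  0.4389]
 [ 0.1794  0.6157 -0.7673  0.0162]
 [-0.1874 -0.7443 -0.6411  1.028 ]
 [ 0.      0.      0.      1.    ]]
top [[393.2280684044572, 0.0, 281.4285400630071], [0.0, 393.2280684044572, 208.06478369397263], [0.0, 0.0, 1.0]] [[-0.0103 -0.9998 -0.0177 -0.0213]
 [-0.992   0.0125 -0.1253  0.4489]
 [ 0.1254  0.0162 -0.992   1.1444]
 [ 0.      0.      0.      1.    ]]
wrist [[298.4465499039225, 0.0, 277.7978582019728], [0.0, 298.4465499039225, 212.03573999024545], [0.0, 0.0, 1.0]] [[ 0.0009 -0.9453 -0.3263  0.0832]
 [ 1.      0.0011 -0.0004 -0.0012]
 [ 0.0008 -0.3263  0.9453 -0.1428]
 [ 0.      0.      0.      1.    ]]
```

View pics/top0.png

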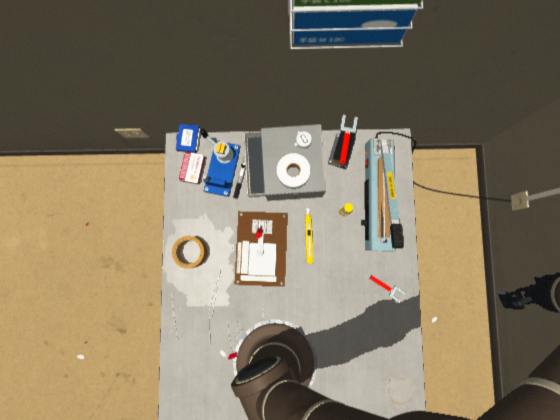

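View pics/side0.png

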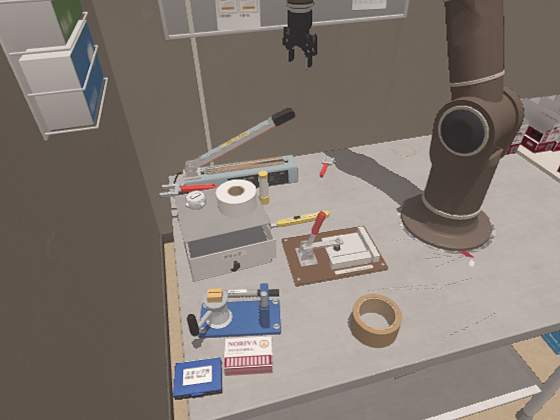

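Candidates: the red-handled spanner on the dark rest at top px (346,145), jaw at (348,124); a small look-alike lying on the table at (385,287); the toggle clamp's red lever at (260,235). By size and rest, I choose the first. The stop's head is at (221,151), its plate runs down to (215,190), the knob is at (204,133) and the glue stick at (347,210).

```bash
cat > h.py <<'E'
import numpy as np, cv2
from scipy.spatial.transform import Rotation as R
np.set_printoptions(suppress=True,precision=4)
def cam(bot,n):
    o=bot.get_obs(); d=bot.get_image(n); K=d["mtx"]
    if n=="wrist":
        T=np.eye(4);T[:3,:3]=R.from_euler("xyz",o["tool_rot"]).as_matrix();T[:3,3]=o["tcp_pos"]; C=T@d["hand_eye"]
    else: C=np.linalg.inv(d["extrinsics"])
    return d["color"],np.array(K),C
def ray(K,C,p): 
    v=C[:3,:3]@np.linalg.inv(K)@[p[0],p[1],1]; return C[:3,3],v/np.linalg.norm(v)
def onz(K,C,p,z):
    o,v=ray(K,C,p); return o+v*(z-o[2])/v[2]
def cross(r1,r2):
    (a,u),(b,v)=r1,r2; s=np.linalg.lstsq(np.c_[u,-v],b-a,rcond=None)[0]
    return (a+s[0]*u+b+s[1]*v)/2, np.linalg.norm(a+s[0]*u-b-s[1]*v)
def proj(K,C,P):
    q=K@(np.linalg.inv(C)@np.r_[P,1])[:3]; return q[:2]/q[2]
def red(img):
    h=cv2.cvtColor(img,cv2.COLOR_RGB2HSV); return ((h[...,0]<8)|(h[...,0]>172))&(h[...,1]>150)&(h[...,2]>90)
def blobs(m,a=30):
    n,l,s,c=cv2.connectedComponentsWithStats(m.astype(np.uint8)); return [(c[i],s[i],l==i) for i in range(1,n) if s[i][4]>=a]
E
python3 - <<'E'
from h import *; from station import bot
ims={}
for n in("top","side"):
    img,K,C=cam(bot,n); ims[n]=(img,K,C)
    print(n,C[:3,3]);
    for c,s,l in blobs(red(img),20): print(c,s)
img,K,C=ims["top"]
for nm,p,z in [("handle",(345,148),.094),("jaw",(348,124),.09),("head",(221,151),.092),("knob",(204,133),.104),("bar",(217,187),.075),("glue",(347,210),.099)]: print(nm,onz(K,C,p,z))
a=cv2.resize(ims["top"][0][110:220,165:405],None,fx=3.3,fy=3.3,interpolation=2)
cv2.imwrite("pics/c1.png",a[:,:,::-1])
E
```

```text
top [ 0.3016 -0.0455  1.191 ]
[344.3602 148.2464] [339 133  12  32 211]
[258.42 233.24] [255 228   7  11  50]
[380.2128 283.0957] [370 276  22  15  94]
[232.4412 355.2647] [229 353   8   6  34]
side [0.6136 0.6415 0.6794]
[323.375 169.25 ] [320 163   8  14  48]
[195.9938 187.2422] [181 184  35   8 161]
[465.7742 253.2258] [460 251  13   6  31]
handle [ 0.6111 -0.2111  0.094 ]
jaw [ 0.6834 -0.2226  0.09  ]
head [0.6083 0.1447 0.092 ]
knob [0.6587 0.192  0.104 ]
bar [0.5064 0.1583 0.075 ]
glue [ 0.4319 -0.2105  0.099 ]
```

View pics/c1.png

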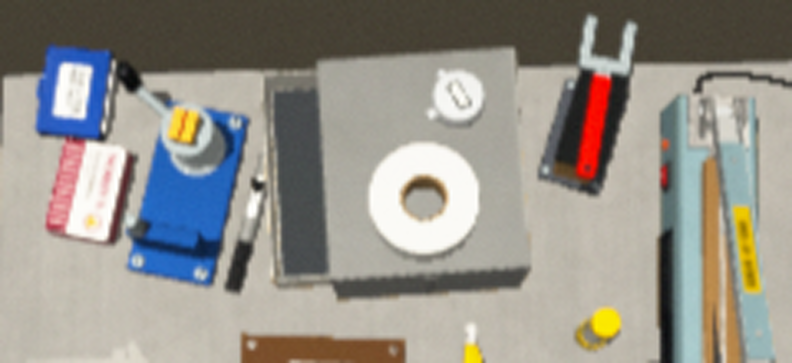

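The crop confirms it: the spanner (handle at crop (595,127), jaw at (605,40)) lies on the dark rest, jaw away from the robot. The stop is at the left, with its knob at crop (125,75). Now I raise the arm and move over to look with the wrist camera.

>>> {"api": "send_rows", "payload": {"rows": "1 -0.45 -1 0 0 0 85;1 -0.45 -1 0 0 0 85;1 -0.45 -1 0 0 0 85;1 -0.45 -1 0 0 0 85;1 -0.45 -1 0 0 0 85;1 -0.45 -1 0 0 0 85;1 -0.45 -1 0 0 0 85;1 -0.45 0 0 0 0 85;1 -0.45 0 0 0 0 85;1 -0.45 0 0 0 0 85"}}

```text
time_s: 1.25
tcp_pos: [0.3804, -0.4258, 0.3715]
tool_rot: [3.141, -0.0, 0.37]
wrist_force: [0.5, -0.1, -0.1]
grip_width: 0.993
gripper_force: 0.0
```

>>> {"api": "send_rows", "payload": {"rows": "1 -0.45 0 0 0 0 60;1 -0.45 0 0 0 0 60;1 -0.45 0 0 0 0 60;1 -0.45 0 0 0 0 60;1 -0.45 0 0 0 0 60;1 -0.45 0 0 0 0 60;1 -0.45 0 0 0 0 60;1 -0.45 0 0 0 0 60;1 -0.45 0 0 0 0 60;1 -0.45 0 0 0 1 60"}}

```text
time_s: 2.25
tcp_pos: [0.5342, -0.2697, 0.3712]
tool_rot: [-3.141, 0.0, 0.289]
wrist_force: [-0.4, 0.1, 0.8]
grip_width: 0.703
gripper_force: 0.0
```

>>> {"api": "send_rows", "payload": {"rows": "0.9 -0.55 0 0 0 1 50;0.9 -0.55 0 0 0 1 50;0.9 -0.55 0 0 0 1 50;0 0 0 0 0 1 50;0 0 0 0 0 1 50;0 0 0 0 0 0 50;0 0 0 0 0 0 50"}}

```text
time_s: 2.95
tcp_pos: [0.5796, -0.2269, 0.3712]
tool_rot: [3.142, 0.0, -0.108]
wrist_force: [0.1, 0.1, 0.1]
grip_width: 0.586
gripper_force: 0.0
```

```bash
python3 - <<'E'
from h import *; from station import bot
o=bot.get_obs(); print(o["time_s"],o["tcp_pos"],o["tool_rot"],o["joints"],o["grip_width"])
img,K,C=cam(bot,"wrist"); cv2.imwrite("pics/w1.png",img[:,:,::-1]); np.savez("w1.npz",img=img,K=K,C=C)
for c,s,l in blobs(red(img),60): print(c,s)
E
```

```text
2.95 [ 0.5796 -0.2269  0.3712] [ 3.1416  0.0002 -0.1079] [ 0.4165  0.3386 -0.1697  1.3802  0.0568  1.4277 -1.4306] 0.5856682749283006
[263.0677 145.8294] [256 114  16  67 768]
[133.5    307.5847] [126 301  14  16 118]
```

View pics/w1.png

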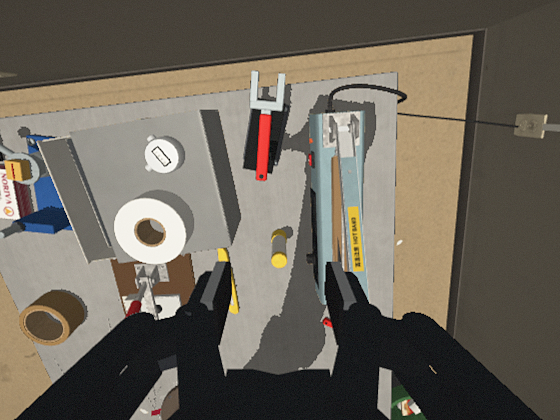

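Wrist view: the spanner's handle is red at (263,146), with the jaw tips at (254,73) and (281,75). The glue stick is at (279,248) and the sealer starts at column 315.

```bash
cat >> h.py <<'E'
def axis(m):
    ys,xs=np.nonzero(m); (c,s,a)=cv2.minAreaRect(np.c_[xs,ys].astype(np.float32)); b=cv2.boxPoints((c,s,a))
    e=[np.linalg.norm(b[i]-b[(i+1)%4]) for i in range(4)]; i=int(np.argmin(e[:2])) 
    return (b[i]+b[i+1])/2,(b[(i+2)%4]+b[(i+3)%4])/2,s
def plan(o,P,yaw=None):
    Rm=R.from_euler("xyz",o["tool_rot"]); d=Rm.inv().apply(np.array(P)-o["tcp_pos"]); s="shift(units .02) %s"%np.round(d/.02,2)
    if yaw is not None:
        t=(Rm.inv()*R.from_euler("xyz",[np.pi,0,yaw])).as_rotvec(); s+=" turn(units .08) %s"%np.round(t/.08,2)
    return s
E
python3 - <<'E'
from h import *; from station import bot
d=np.load("w1.npz"); img,K,C=d["img"],d["K"],d["C"]
b=max(blobs(red(img),60),key=lambda x:x[1][4]); p,q,s=axis(b[2]); print(p,q,s)
ti,tk,tc=cam(bot,"top"); si,sk,sc=cam(bot,"side")
tb=max(blobs(red(ti)[:220],60),key=lambda x:x[1][4]) if 0 else [x for x in blobs(red(ti),60) if 330<x[0][0]<360 and x[0][1]<200]
print([x[0] for x in tb])
sb=max(blobs(red(si),60),key=lambda x:x[1][4]); print(sb[0])
r=lambda k,c,x: ray(k,c,x)
print("wrist-side",cross(r(K,C,b[0]),r(sk,sc,sb[0])))
if tb: print("wrist-top",cross(r(K,C,b[0]),r(tk,tc,tb[0][0])))
for z in(.085,.094): print(z,onz(K,C,p,z),onz(K,C,q,z))
a,e=[onz(K,C,x,.094) for x in(p,q)]; u=a-e
if u[0]<0:u=-u;a,e=e,a
print("len",np.linalg.norm(u),"yaw",np.arctan2(u[1],u[0])); g=e+u/np.linalg.norm(u)*.066; print("grip",g,"jaw",e+u/np.linalg.norm(u)*.128)
print(plan(bot.get_obs(),[g[0],g[1],.2],np.arctan2(u[1],u[0])))
E
```

```text
[265.2179 114.0136] [261.1012 179.8813] (12.163766860961914, 65.99623107910156)
[array([344.3796, 148.2176])]
[196.2071 187.1124]
wrist-side (array([ 0.6177, -0.2091,  0.0909]), np.float64(0.004052054199737494))
wrist-top (array([ 0.6142, -0.2099,  0.083 ]), np.float64(0.00249929046485554))
0.085 [ 0.6571 -0.2171  0.085 ] [ 0.5666 -0.2     0.085 ]
0.094 [ 0.6572 -0.2175  0.094 ] [ 0.5686 -0.2008  0.094 ]
len 0.0901451590559181 yaw -0.18636502415332193
grip [ 0.6335 -0.213   0.094 ] jaw [ 0.6944 -0.2245  0.094 ]
shift(units .02) [ 2.61 -0.99  8.57] turn(units .08) [ 0.   -0.    0.97]
```

>>> {"api": "send_rows", "payload": {"rows": "0.5 -0.2 1 0 0 0.5 60;0.5 -0.2 1 0 0 0.5 60;0.5 -0.2 1 0 0 0 60;0.5 -0.2 1 0 0 0 60;0.6 -0.2 1 0 0 0 60;0 0 1 0 0 0 60;0 0 1 0 0 0 60;0 0 0 0 0 0 60;0 0 0 0 0 0 60"}}

```text
time_s: 4.0
tcp_pos: [0.6341, -0.216, 0.2316]
tool_rot: [-3.142, 0.0, -0.19]
wrist_force: [0.4, 0.2, 0.6]
grip_width: 0.703
gripper_force: 0.0
```

```bash
python3 - <<'E'
from h import *; from station import bot
o=bot.get_obs(); print(o["time_s"],o["tcp_pos"],o["tool_rot"])
img,K,C=cam(bot,"wrist"); cv2.imwrite("pics/w2.png",img[:,:,::-1])
b=max(blobs(red(img),60),key=lambda x:x[1][4]); p,q,s=axis(b[2]); print(b[0],b[1],p,q,s)
d=np.load("w1.npz"); b1=max(blobs(red(d["img"]),60),key=lambda x:x[1][4]); p1,q1,_=axis(b1[2])
for x,y in((p,p1),(q,q1)): print("2-view",cross(ray(K,C,x),ray(d["K"],d["C"],y)))
a,e=[onz(K,C,x,.094) for x in(p,q)]; u=a-e
if u[0]<0:u=-u;a,e=e,a
print("len",np.linalg.norm(u),"yaw",np.arctan2(u[1],u[0])); g=e+u/np.linalg.norm(u)*.066; print("grip",g,a,e)
print(plan(o,[g[0],g[1],.084],np.arctan2(u[1],u[0])))
E
```

```text
4.0 [ 0.6341 -0.216   0.2316] [-3.1415  0.0003 -0.19  ]
[275.4985 215.0244] [ 268  174   16   86 1314] [275.5 174. ] [275.5 259. ] (85.0, 15.0)
2-view (array([ 0.6571, -0.2174,  0.0886]), np.float64(0.00035294187169714156))
2-view (array([ 0.5681, -0.2005,  0.0917]), np.float64(0.00022238974050960925))
len 0.09058883828453826 yaw -0.19155757695870998
grip [ 0.6341 -0.2132  0.094 ] [ 0.6582 -0.2178  0.094 ] [ 0.5693 -0.2006  0.094 ]
shift(units .02) [-0.03 -0.14  7.38] turn(units .08) [-0.    0.    0.02]
```

View pics/w2.png

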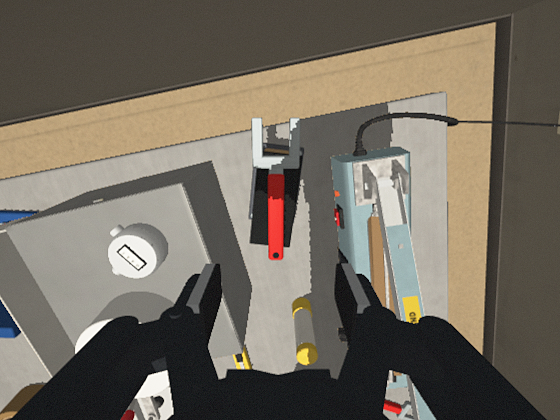

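Wrist view: the handle runs upright from (275,174) to (275,259) with the jaw at (275,140). That is centred between the fingers (about 205 and 350), with the box edge well left of the finger path. Descend and grip.

>>> {"api": "send_rows", "payload": {"rows": "0 -0.14 1 0 0 0 60;0 0 1 0 0 0 60;0 0 1 0 0 0 60;0 0 1 0 0 0 60;0 0 1 0 0 0 60;0 0 1 0 0 0 60;0 0 0.8 0 0 0 60;0 0 0.5 0 0 0 60;0 0 0 0 0 0 60"}}

```text
time_s: 4.95
tcp_pos: [0.6342, -0.213, 0.0844]
tool_rot: [-3.141, 0.001, -0.19]
wrist_force: [-0.6, 0.8, 0.2]
grip_width: 0.701
gripper_force: 0.0
```

>>> {"api": "send_rows", "payload": {"rows": "0 0 0 0 0 0 5;0 0 0 0 0 0 5;0 0 0 0 0 0 5;0 0 0 0 0 0 5;0 0 0 0 0 0 5;0 0 0 0 0 0 5;0 0 0 0 0 0 5;0 0 0 0 0 0 5", "grip_force": 50}}

```text
time_s: 5.75
tcp_pos: [0.6354, -0.2132, 0.0865]
tool_rot: [3.141, -0.002, -0.19]
wrist_force: [-1.1, 0.8, 5.8]
grip_width: 0.166
gripper_force: 50.5
```

>>> {"api": "send_rows", "payload": {"rows": "0 0 -0.5 0 0 0 5;0 0 -1 0 0 0 5;0 0 -1 0 0 0 5;0 0 -1 0 0 0 5;0 0 -1 0 0 0 5;0 0 -1 0 0 0 5;0 0 -1 0 0 0 5;0 0 -1 0 0 0 5;0 0 -1 0 0 0 5;0 0 -1 0 0 0 5"}}

```text
time_s: 6.75
tcp_pos: [0.6343, -0.213, 0.2763]
tool_rot: [-3.142, 0.001, -0.19]
wrist_force: [0.4, 0.0, -2.1]
grip_width: 0.169
gripper_force: 49.6
```

>>> {"api": "send_rows", "payload": {"rows": "-0.5 -1 0 0 0 0 5;-0.5 -1 0 0 0 0 5;-0.5 -1 0 0 0 0 5;-0.5 -1 0 0 0 0 5;-0.5 -1 0 0 0 0 5;-0.5 -1 0 0 0 0 5;-0.5 -1 0 0 0 0 5;-0.5 -1 0 0 0 0 5;-0.5 -1 0 0 0 0 5;-0.5 -1 0 0 0 0 5"}}

```text
time_s: 7.75
tcp_pos: [0.5736, 0.003, 0.2756]
tool_rot: [3.141, 0.0, -0.19]
wrist_force: [0.1, 0.2, -1.6]
grip_width: 0.167
gripper_force: 49.7
```

>>> {"api": "send_rows", "payload": {"rows": "-0.5 -1 0 0 0 0 5;-0.5 -1 0 0 0 0 5;-0.5 -1 0 0 0 0 5;-0.5 -1 0 0 0 0 5;-0.5 -1 0 0 0 0 5;-0.5 -1 0 0 0 0 5;-0.5 -1 0 0 0 0 5;-0.5 -1 0 0 0 0 5;0 0 0 0 0 0 5;0 0 0 0 0 0 5"}}

```text
time_s: 8.75
tcp_pos: [0.5257, 0.1745, 0.2755]
tool_rot: [3.141, -0.0, -0.189]
wrist_force: [0.5, 0.1, -1.2]
grip_width: 0.165
gripper_force: 49.6
```

```bash
python3 - <<'E'
from h import *; from station import bot
o=bot.get_obs(); print(o["time_s"],o["tcp_pos"],o["tool_rot"],o["joints"],o["grip_width"],o["wrist_force"])
img,K,C=cam(bot,"wrist"); cv2.imwrite("pics/w3.png",img[:,:,::-1]); np.savez("w3.npz",img=img,K=K,C=C)
E
```

```text
8.75 [0.5257 0.1745 0.2755] [ 3.1411 -0.0001 -0.189 ] [-0.1322  0.2781 -0.3432  1.6937  0.1003  1.1873 -2.2606] 0.16497423609903375 [ 0.5303  0.0648 -1.1919]
```

View pics/w3.png

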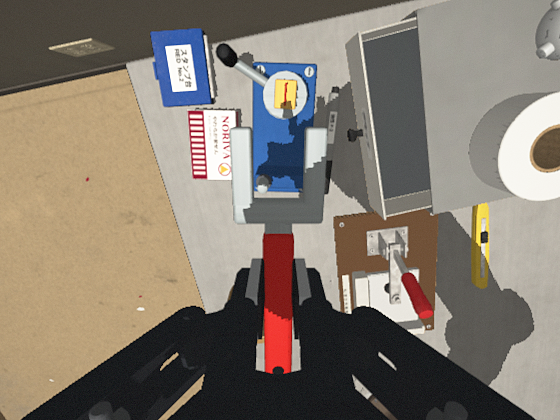

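Wrist view with the spanner in hand: jaw between (235,128) and (326,128), handle centred at column 279. The brass head is at (285,95), knob at (227,56), bar at (275,185) with the post at (262,184) on the left. Now measure the head and the jaw.

```bash
cat >> h.py <<'E'
def brass(img,a=40):
    h=cv2.cvtColor(img,cv2.COLOR_RGB2HSV); m=(h[...,0]>14)&(h[...,0]<30)&(h[...,1]>110)&(h[...,2]>110); return m
E
python3 - <<'E'
from h import *; from station import bot
d=np.load("w3.npz"); img,K,C=d["img"],d["K"],d["C"]; o=bot.get_obs()
for c,s,l in blobs(brass(img),60): print("brass",c,s)
hsv=cv2.cvtColor(img,cv2.COLOR_RGB2HSV)
for r in(140,160,180,200): 
    print(r,[(x,int(hsv[r,x,2])) for x in range(229,333) if abs(int(hsv[r,x,2])-int(hsv[r,x-1,2]))>15])
for n in("top","side"):
    i,k,c_=cam(bot,n)
    for c,s,l in blobs(brass(i),15):print(n,c,s)
a=cv2.resize(img[30:215,190:350],None,fx=3.2,fy=3.2,interpolation=2); cv2.imwrite("pics/c3.png",a[:,:,::-1])
E
```

```text
brass [285.2238  93.6426] [274  79  23  30 554]
brass [479.0313 244.9282] [ 471  203   18   86 1086]
140 [(229, 236), (230, 181), (231, 210), (232, 230), (249, 191), (250, 143), (251, 96), (252, 78), (253, 149), (254, 184), (292, 150), (293, 94), (306, 163), (307, 199), (308, 222), (325, 201), (326, 173), (327, 139)]
160 [(231, 189), (232, 208), (233, 225), (249, 210), (250, 175), (251, 114), (252, 81), (253, 153), (254, 189), (266, 166), (267, 107), (268, 79), (269, 102), (290, 101), (305, 139), (306, 183), (307, 212), (321, 164), (322, 104), (326, 75), (327, 59), (332, 76)]
180 [(231, 151), (232, 175), (233, 210), (250, 191), (251, 153), (252, 99), (254, 160), (256, 125), (259, 96), (268, 68), (269, 49), (273, 161), (274, 180), (292, 153), (293, 131), (294, 91), (325, 74), (326, 57), (330, 192), (332, 110)]
200 [(232, 158), (234, 206), (235, 224), (250, 211), (251, 183), (252, 125), (253, 85), (323, 81), (324, 181), (325, 199)]
top [220.3377 147.9351] [216 143  10  11  77]
top [379.8305 191.5017] [378 158   5  79 295]
top [390.8667 185.2667] [387 173   9  26 135]
top [386.3776 217.1049] [385 191   5  46 143]
top [346.5842 208.8812] [340 203  13  13 101]
top [308.4786 238.9536] [305 214   8  50 280]
top [104.4211 265.2632] [102 262   6   6  19]
top [143.8    275.7333] [142 273   6   6  15]
top [123.4583 330.6667] [120 327   7   7  24]
top [102.1333 374.4   ] [100 372   5   6  15]
top [125.8  375.04] [121 373  11   5  25]
top [ 64.8824 376.3529] [ 62 375   6   4  17]
side [326.4091 213.3182] [323 211   6   7  22]
side [296.6667 221.1704] [277 215  40  12 135]
side [215.6905 296.6786] [208 289  14  13  84]
```

View pics/c3.png

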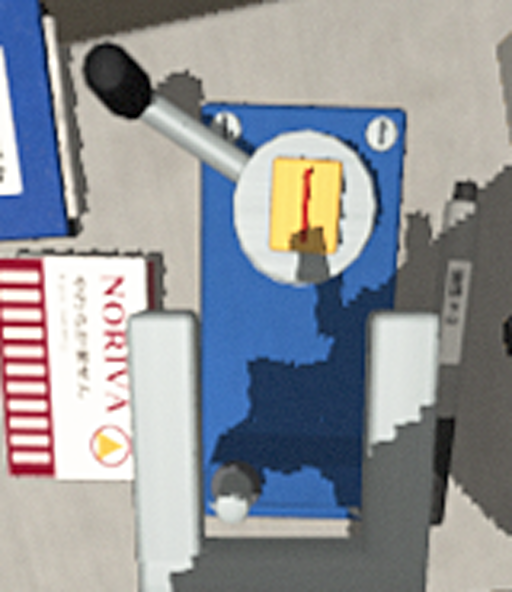

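```bash
python3 - <<'E'
from h import *; from station import bot
d=np.load("w3.npz"); img,K,C=d["img"],d["K"],d["C"]; o=bot.get_obs()
# head top quad sides from crop (px=190+x/3.2, 30+y/3.2)
f=lambda x,y:(190+x/3.2-.35,30+y/3.2-.35)
q=[f(274,157),f(341,160),f(337,250),f(270,248)]
P=[onz(K,C,p,.092) for p in q]; print(np.array(P))
l=P[0]-P[3]; r=P[1]-P[2]; print("len",np.linalg.norm(l),np.linalg.norm(r),np.linalg.norm(P[0]-P[1]),"yaw",np.arctan2(l[1],l[0]),np.arctan2(r[1],r[0]))
rl=onz(K,C,f(308,170),.092)-onz(K,C,f(304,245),.092); print("redline yaw",np.arctan2(rl[1],rl[0]))
h=np.mean(P,0); print("head",h)
A=[onz(K,C,f(*p),.012) for p in((203,105),(405,108),(362,515),(203,400))]; print("plate",np.array(A)); 
for v in(A[0]-A[3],A[1]-A[2]): print(np.arctan2(v[1],v[0]),np.linalg.norm(v))
ti,tk,tc=cam(bot,"top"); si,sk,sc=cam(bot,"side")
print(cross(ray(K,C,(285.2,93.6)),ray(tk,tc,(220.3,147.9))),cross(ray(K,C,(285.2,93.6)),ray(sk,sc,(215.7,296.7-4))))
k=onz(K,C,f(115,70),.104); print("knob",k,np.degrees(np.arctan2(*(k-h)[1::-1])))
po=onz(K,C,f(233,505),.109); print("post",po-h)
# jaw in tool frame
Ti=np.eye(4);Ti[:3,:3]=R.from_euler("xyz",o["tool_rot"]).as_matrix();Ti[:3,3]=o["tcp_pos"];Ti=np.linalg.inv(Ti)
zt=o["tcp_pos"][2]-.0065+.010
for p in((250.5,150),(306,150),(231,150),(326,150),(241,128.5),(317,128.5),(250.5,198)): print("jaw",p,(Ti@np.r_[onz(K,C,p,zt),1])[:3])
E
```

```text
[[0.6356 0.1567 0.092 ]
 [0.6308 0.1362 0.092 ]
 [0.6048 0.1419 0.092 ]
 [0.6094 0.1631 0.092 ]]
len 0.026921230577608365 0.02664326693847218 0.02101682261907076 yaw -0.23878408815371677 -0.2163830998446358
redline yaw -0.23714887710350668
head [0.6201 0.1495 0.092 ]
plate [[0.6656 0.1793 0.012 ]
 [0.6501 0.1033 0.012 ]
 [0.4938 0.1454 0.012 ]
 [0.5559 0.2033 0.012 ]]
-0.21515382204837244 0.11234116701324065
-0.26294882975514045 0.1618185104874336
(array([0.6206, 0.1489, 0.0807]), np.float64(0.00035790856175170027)) (array([0.6192, 0.1494, 0.0899]), np.float64(0.0018176637476704667))
knob [0.6662 0.1982 0.104 ] 46.58892727118204
post [-0.0879  0.0409  0.017 ]
jaw (250.5, 150) [ 0.0639 -0.0144 -0.0035]
jaw (306, 150) [ 0.064   0.0112 -0.0035]
jaw (231, 150) [ 0.0639 -0.0234 -0.0035]
jaw (326, 150) [ 0.064   0.0204 -0.0035]
jaw (241, 128.5) [ 0.0735 -0.0184 -0.0035]
jaw (317, 128.5) [ 0.0736  0.0158 -0.0035]
jaw (250.5, 198) [ 0.0408 -0.015  -0.0035]
```

>>> {"api": "send_rows", "payload": {"rows": "0.9 0.14 0.6 0 0 0 5;0.97 0.14 1 0 0 0 5;0 0 1 0 0 0.57 5;0 0 1 0 0 0 5;0 0 1 0 0 0 5;0 0 1 0 0 0 5;0 0 1 0 0 0 5;0 0 1 0 0 0 5;0 0 0.7 0 0 0 5;0 0 0 0 0 0 5"}}

```text
time_s: 10.0
tcp_pos: [0.5606, 0.161, 0.1073]
tool_rot: [3.14, 0.003, -0.236]
wrist_force: [-2.2, -0.4, -1.6]
grip_width: 0.168
gripper_force: 49.6
```

```bash
python3 - <<'E'
from h import *; from station import bot
o=bot.get_obs(); print(o["time_s"],o["tcp_pos"],o["tool_rot"],o["grip_width"],o["wrist_force"])
img,K,C=cam(bot,"wrist"); np.savez("w4.npz",img=img,K=K,C=C)
a=cv2.resize(img[60:220,190:370],None,fx=4,fy=4,interpolation=2)[:600]; cv2.imwrite("pics/c4.png",a[:,:,::-1])
for c,s,l in blobs(brass(img),60): print("brass",c,s)
E
```

```text
10.0 [0.5606 0.161  0.1073] [ 3.1396  0.003  -0.2364] 0.1684055713359586 [-2.1663 -0.3558 -1.5875]
brass [272.9311 152.2173] [ 252  126   42   55 2002]
brass [183.4429 256.1   ] [179 251  13  12  70]
```

View pics/c4.png

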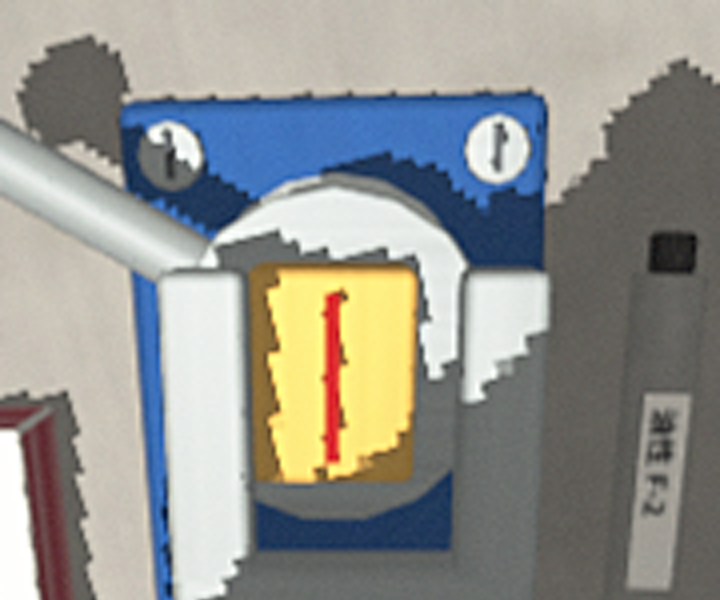

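Crop: the head's edges are at crop columns 249 and 416, the jaw's inner edges at 245 and 465, red line at 333. The head is well aligned in angle but sits left of the jaw's middle, so I compute the sideways correction.

```bash
python3 - <<'E'
from h import *; from station import bot
d=np.load("w4.npz"); img,K,C=d["img"],d["K"],d["C"]; o=bot.get_obs(); print(o["tcp_pos"],o["wrist_force"],o["ft_torque"])
T=np.eye(4);T[:3,:3]=R.from_euler("xyz",o["tool_rot"]).as_matrix();T[:3,3]=o["tcp_pos"];Ti=np.linalg.inv(T)
f=lambda x,y:(190+x/4-.375,60+y/4-.375)
t=lambda p,z:(Ti@np.r_[onz(K,C,f(*p),z),1])[:3].round(4)
for nm,p in dict(l1=(249,266),l2=(254,480),r1=(417,266),r2=(413,482),red1=(335,295),red2=(333,462)).items(): print("head",nm,t(p,.092))
zt=o["tcp_pos"][2]+.0035
for dz in(0,.004):
  for p in((243,275),(252,500),(466,275),(455,500),(160,275),(548,275),(200,270),(300,549)): print("jaw",p,t(p,zt+dz-(.01 if p==(300,549) else 0)))
E
```

```text
[0.5614 0.1614 0.1087] [-0.4105 -1.1833 -1.1494] [ 0.006  -0.0345  0.0144]
head l1 [ 0.0737 -0.013   0.0165]
head l2 [ 0.0459 -0.0131  0.0166]
head r1 [0.0737 0.0084 0.0166]
head r2 [0.0456 0.0084 0.0166]
head red1 [ 0.0701 -0.0021  0.0166]
head red2 [ 0.0484 -0.0024  0.0166]
jaw (243, 275) [ 0.0738 -0.012  -0.0036]
jaw (252, 500) [ 0.0481 -0.0117 -0.0036]
jaw (466, 275) [ 0.0738  0.0128 -0.0036]
jaw (455, 500) [ 0.0481  0.0123 -0.0036]
jaw (160, 275) [ 0.0738 -0.0212 -0.0036]
jaw (548, 275) [ 0.0738  0.0219 -0.0036]
jaw (200, 270) [ 0.0744 -0.0168 -0.0036]
jaw (300, 549) [ 0.0392 -0.0066  0.0064]
jaw (243, 275) [ 0.0741 -0.0117 -0.0076]
jaw (252, 500) [ 0.0491 -0.0114 -0.0076]
jaw (466, 275) [ 0.0741  0.0124 -0.0076]
jaw (455, 500) [ 0.0491  0.012  -0.0076]
jaw (160, 275) [ 0.0741 -0.0206 -0.0076]
jaw (548, 275) [ 0.0741  0.0213 -0.0076]
jaw (200, 270) [ 0.0746 -0.0163 -0.0076]
jaw (300, 549) [ 0.0403 -0.0064  0.0024]
```

>>> {"api": "send_rows", "payload": {"rows": "0 -0.135 0 0 0 0 5;0 0 0 0 0 0 5;0 0 0.2 0 0 0 5;0 0 0.2 0 0 0 5;0 0 0.2 0 0 0 5;0 0 0.2 0 0 0 5;0 0 0 0 0 0 5"}}

```text
time_s: 10.75
tcp_pos: [0.5618, 0.1643, 0.0925]
tool_rot: [3.141, 0.001, -0.236]
wrist_force: [-0.2, -0.1, -2.0]
grip_width: 0.166
gripper_force: 49.6
```

```bash
python3 - <<'E'
from h import *; from station import bot
o=bot.get_obs(); print(o["time_s"],o["tcp_pos"],o["tool_rot"],o["grip_width"],o["wrist_force"])
img,K,C=cam(bot,"wrist"); np.savez("w5.npz",img=img,K=K,C=C)
a=cv2.resize(img[60:220,190:370],None,fx=3,fy=3,interpolation=2)[:600]; cv2.imwrite("pics/c5.png",a[:,:,::-1])
hsv=cv2.cvtColor(img,cv2.COLOR_RGB2HSV)
for r in(140,150,160): print(r,[(x,hsv[r,x].tolist()) for x in range(243,316) if np.abs(hsv[r,x].astype(int)-hsv[r,x-1])[1:].max()>22])
E
```

```text
10.75 [0.5618 0.1643 0.0925] [ 3.1409  0.0011 -0.2358] 0.16614772332683822 [-0.1935 -0.0965 -2.0066]
140 [(249, [60, 7, 207]), (250, [60, 10, 157]), (251, [68, 10, 102]), (256, [106, 52, 108]), (257, [17, 140, 218]), (258, [22, 151, 253]), (278, [14, 168, 246]), (279, [0, 213, 218]), (283, [28, 133, 255]), (302, [18, 161, 208]), (303, [18, 115, 118]), (304, [68, 11, 96]), (306, [70, 9, 172]), (307, [50, 7, 208]), (308, [72, 6, 231])]
150 [(250, [68, 11, 184]), (251, [68, 9, 113]), (252, [84, 15, 87]), (256, [102, 49, 104]), (257, [18, 139, 200]), (258, [21, 153, 252]), (259, [25, 130, 255]), (278, [14, 168, 244]), (279, [178, 218, 219]), (282, [7, 186, 166]), (283, [27, 135, 255]), (303, [16, 90, 142]), (304, [97, 34, 98]), (305, [80, 7, 113]), (306, [50, 4, 184]), (307, [68, 9, 218])]
160 [(250, [66, 7, 192]), (251, [60, 2, 122]), (252, [30, 3, 86]), (256, [103, 38, 108]), (257, [18, 107, 145]), (258, [21, 153, 248]), (277, [21, 151, 211]), (278, [3, 200, 196]), (279, [0, 204, 226]), (282, [21, 147, 253]), (302, [18, 149, 174]), (303, [24, 14, 93]), (305, [73, 12, 144]), (306, [73, 9, 197]), (307, [71, 9, 234]), (310, [72, 9, 140]), (311, [90, 7, 103])]
```

The head now shows at columns 257–303 between the jaw's inner edges at 250.5 and 306, with no force. A 0.8 mm correction, then lower onto the collar.

>>> {"api": "send_rows", "payload": {"rows": "0 0.04 0 0 0 0 5;0 0 0.15 0 0 0 5;0 0 0.15 0 0 0 5;0 0 0.1 0 0 0 5;0 0 0 0 0 0 5"}}

```text
time_s: 11.3
tcp_pos: [0.5619, 0.1636, 0.0848]
tool_rot: [3.141, 0.001, -0.236]
wrist_force: [0.1, 0.4, -1.9]
grip_width: 0.168
gripper_force: 49.6
```

>>> {"api": "send_rows", "payload": {"rows": "0 0 0.07 0 0 0 5;0 0 0.07 0 0 0 5;0 0 0 0 0 0 5;0 0 0 0 0 0 5"}}

```text
time_s: 11.7
tcp_pos: [0.5621, 0.1638, 0.0825]
tool_rot: [3.142, 0.0, -0.236]
wrist_force: [0.4, 0.7, -1.5]
grip_width: 0.163
gripper_force: 49.6
```

>>> {"api": "send_rows", "payload": {"rows": "0 0 0.06 0 0 0 5;0 0 0.06 0 0 0 5;0 0 0 0 0 0 5"}}

```text
time_s: 12.0
tcp_pos: [0.5623, 0.1637, 0.0814]
tool_rot: [-3.142, -0.001, -0.236]
wrist_force: [-4.3, -0.8, 10.0]
grip_width: 0.167
gripper_force: 51.0
```

>>> {"api": "send_rows", "payload": {"rows": "0 0 -0.05 0 0 0 5;0 0 0 0 0 0 38;0 0 0 0 0 0 38;0 0 0 0 0 0 38;0 0 0 0 0 0 38;0 0 -0.5 0 0 0 38;0 0 -1 0 0 0 38;0 0 -1 0 0 0 38;0 0 -1 0 0 0 38;0 0 -1 0 0 0 38"}}

```text
time_s: 13.0
tcp_pos: [0.5621, 0.1638, 0.1727]
tool_rot: [-3.141, -0.0, -0.236]
wrist_force: [-0.3, 0.6, 0.1]
grip_width: 0.449
gripper_force: 0.0
```

>>> {"api": "send_rows", "payload": {"rows": "0 0 -1 0 0 0 38;0 0 -1 0 0 0 38;0 0 -1 0 0 0 38;-0.5 0 -1 0 0 0 38;-1 0 -1 0 0 0 38;0 0 0 0 0 0 38;0 0 0 0 0 0 38"}}

```text
time_s: 13.7
tcp_pos: [0.5332, 0.1708, 0.272]
tool_rot: [-3.141, -0.002, -0.235]
wrist_force: [0.0, 0.6, 0.1]
grip_width: 0.441
gripper_force: 0.0
```

```bash
python3 - <<'E'
from h import *; from station import bot
o=bot.get_obs(); print(o["time_s"],o["tcp_pos"],o["tool_rot"],o["joints"],o["wrist_force"])
img,K,C=cam(bot,"wrist"); np.savez("w6.npz",img=img,K=K,C=C)
cv2.imwrite("pics/w6.png",img[:,:,::-1])
for c,s,l in blobs(red(img),40)+blobs(brass(img),100): print(c,s)
E
```

```text
13.7 [0.5332 0.1708 0.272 ] [-3.141  -0.0018 -0.2353] [-0.1325  0.2886 -0.3313  1.6871  0.101   1.1807 -2.2955] [0.0022 0.6195 0.0565]
[191.3472 126.8194] [184 123  16  10  72]
[193.4384 142.5616] [186 135  16  15  73]
[278.0209 176.8142] [ 271  139   15   80 1098]
[195.8021 161.4375] [188 152  16  19  96]
[197.3721 177.9302] [191 174  14   8  43]
[198.9111 186.7111] [192 184  14   5  45]
[421.6825 298.5077] [406 275  33  47 715]
[278.7117 102.3132] [268  88  22  29 562]
[483.6752 243.6334] [ 475  202   19   85 1053]
[266.4574 322.4943] [235 299  56  51 704]
```

View pics/w6.png

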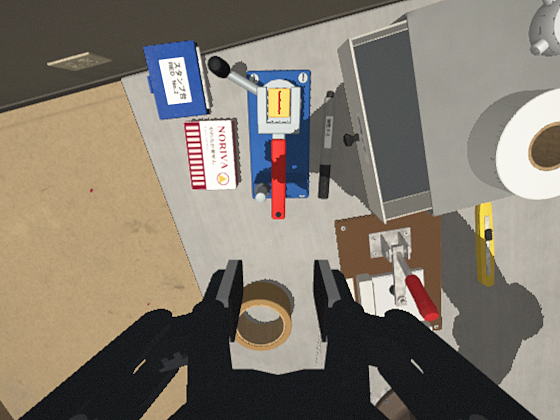

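Wrist view: the spanner sits square over the head, (279,102), its handle on the bar from (278,139) to (278,218), right of the post at (261,193). The knob is at (217,66), loose. Next I compute the pushing pose: tool yaw = knob angle + 90°, shut fingers pushing along tool −x.

```bash
python3 - <<'E'
from h import *; from station import bot
d=np.load("w6.npz"); img,K,C=d["img"],d["K"],d["C"]; o=bot.get_obs()
h=onz(K,C,(279,102.5),.092)
m=(img.max(2)<50); m[:40]=0; m[110:]=0; m[:,:195]=0; m[:,245:]=0
b=blobs(m,60)
for c,s,l in b: print(c,s)
c=max(b,key=lambda x:x[1][4])[0]
k=onz(K,C,c,.09); ti,tk,tc=cam(bot,"top"); print(cross(ray(K,C,(217,64)),ray(tk,tc,(204,131))))
v=(k-h)[:2]; th=np.arctan2(v[1],v[0]); print("head",h,"knob",k,np.linalg.norm(v),np.degrees(th))
for hh in(h,np.r_[.6205,.1493,0]):
  u=np.r_[np.cos(th),np.sin(th)];t=np.r_[-u[1],u[0]]; P=hh[:2]+.07*u+.034*t; print(P,plan(o,[*P,.2],th+np.pi/2))
print("wall x if floor -.75", onz(tk,tc,(100,152),-.75), onz(tk,tc,(300,130),0))
E
```

```text
[219.315   66.9304] [208  56  22  22 273]
(array([0.6708, 0.1993, 0.0826]), np.float64(0.005409333269507028))
head [0.6197 0.1496 0.092 ] knob [0.6655 0.1992 0.09  ] 0.06755721496669456 47.32325234717568
[0.6421 0.2241] shift(units .02) [ 4.67 -3.89  3.56] turn(units .08) [  0.01   0.   -32.91]
[0.643  0.2238] shift(units .02) [ 4.71 -3.89  3.56] turn(units .08) [  0.01   0.   -32.91]
wall x if floor -.75 [ 0.8474  0.9105 -0.75  ] [ 0.6977 -0.0867  0.    ]
```

>>> {"api": "send_rows", "payload": {"rows": "0.94 -0.78 0 0 0 0 0;0.94 -0.78 0 0 0 0 0;0.94 -0.78 0 0 0 0 0;0.94 -0.78 0 0 0 0 0;0.94 -0.78 0 0 0 0 0;0 0 0 0 0 -1 0;0 0 0 0 0 -1 0;0 0 0 0 0 -1 0;0 0 0 0 0 -1 0;0 0 0 0 0 -1 0"}}

```text
time_s: 14.8
tcp_pos: [0.6428, 0.224, 0.2693]
tool_rot: [3.141, 0.002, 0.167]
wrist_force: [0.8, -0.3, 0.1]
grip_width: 0.001
gripper_force: 0.0
```

>>> {"api": "send_rows", "payload": {"rows": "0 0 0 0 0 -1 0;0 0 0 0 0 -1 0;0 0 0 0 0 -1 0;0 0 0 0 0 -1 0;0 0 0 0 0 -1 0;0 0 0 0 0 -1 0;0 0 0 0 0 -1 0;0 0 0 0 0 -1 0;0 0 0 0 0 -1 0;0 0 0 0 0 -1 0"}}

```text
time_s: 15.8
tcp_pos: [0.6428, 0.2239, 0.2694]
tool_rot: [-3.14, 0.002, 0.967]
wrist_force: [0.7, -1.1, -0.4]
grip_width: 0.002
gripper_force: 0.0
```

>>> {"api": "send_rows", "payload": {"rows": "0 0 0 0 0 -1 0;0 0 0 0 0 -1 0;0 0 0 0 0 -1 0;0 0 0 0 0 -1 0;0 0 0 0 0 -1 0;0 0 0 0 0 -1 0;0 0 0 0 0 -1 0;0 0 0 0 0 -1 0;0 0 0 0 0 -1 0;0 0 0 0 0 -1 0"}}

```text
time_s: 16.8
tcp_pos: [0.6428, 0.2239, 0.2694]
tool_rot: [-3.139, 0.0, 1.767]
wrist_force: [-0.7, -0.6, -0.4]
grip_width: 0.001
gripper_force: 0.0
```

>>> {"api": "send_rows", "payload": {"rows": "0 0 1 0 0 -1 0;0 0 1 0 0 -1 0;0 0 1 0 0 -0.9 0;0 0 1 0 0 0 0;0 0 1 0 0 0 0;0 0 1 0 0 0 0;0 0 0 0 0 0 0;0 0 0 0 0 0 0"}}

```text
time_s: 17.6
tcp_pos: [0.6425, 0.2242, 0.1503]
tool_rot: [-3.14, -0.001, 1.996]
wrist_force: [0.3, 0.0, -0.0]
grip_width: 0.003
gripper_force: 0.0
```

```bash
python3 - <<'E'
from h import *; from station import bot
o=bot.get_obs(); print(o["time_s"],o["tcp_pos"],o["tool_rot"],o["joints"],o["wrist_force"],o["grip_width"])
h=np.r_[.620,.1495]; th=np.radians(47.3); u=np.r_[np.cos(th),np.sin(th)];t=np.r_[-u[1],u[0]]
print(plan(o,[*(h+.07*u+.034*t),.076],th+np.pi/2))
E
```

```text
17.6 [0.6425 0.2242 0.1503] [-3.1398 -0.0006  1.9958] [ 0.0566  0.6916 -0.7382  1.4943  0.4891  1.1482 -0.3454] [ 0.2529  0.0442 -0.0271] 0.002624432166875456
shift(units .02) [-0.01 -0.    3.71] turn(units .08) [-0.02 -0.01 -5.01]
```

>>> {"api": "send_rows", "payload": {"rows": "0 0 0 0 0 -1 0;0 0 0 0 0 -1 0;0 0 0.6 0 0 -1 0;0 0 0.8 0 0 -1 0;0 0 0.8 0 0 -1 0;0 0 0.8 0 0 0 0;0 0 0.7 0 0 0 0;0 0 0 0 0 0 0"}}

```text
time_s: 18.4
tcp_pos: [0.6418, 0.2239, 0.0751]
tool_rot: [-3.139, -0.001, 2.394]
wrist_force: [-0.1, -0.1, -0.3]
grip_width: 0.0
gripper_force: 0.0
```

>>> {"api": "send_rows", "payload": {"rows": "-0.2 0 0 0 0 0 0;-0.2 0 0 0 0 0 0;-0.2 0 0 0 0 0 0;-0.14 0.036 0 0 0 0.5 0;-0.14 0.036 0 0 0 0.5 0;-0.14 0.036 0 0 0 0.5 0;0 0 0 0 0 0 0"}}

```text
time_s: 19.1
tcp_pos: [0.6596, 0.2117, 0.0777]
tool_rot: [3.141, 0.001, 2.275]
wrist_force: [0.1, 0.2, -0.4]
grip_width: -0.002
gripper_force: 0.0
```

```bash
python3 - <<'E'
from h import *; from station import bot
o=bot.get_obs(); print(o["time_s"],o["tcp_pos"],o["tool_rot"],o["joints"],o["wrist_force"],R.from_euler("xyz",o["tool_rot"]).inv().apply(o["wrist_force"]))
img,K,C=cam(bot,"wrist"); cv2.imwrite("pics/w7.png",img[:,:,::-1])
si,sk,sc=cam(bot,"side"); a=cv2.resize(si[250:400,150:320],None,fx=4,fy=4,interpolation=2); cv2.imwrite("pics/s7.png",a[:,:,::-1])
E
```

```text
19.1 [0.6596 0.2117 0.0777] [3.1407 0.0006 2.2746] [ 0.0837  0.7989 -0.7536  1.516   0.5954  1.0653 -0.1084] [ 0.0537  0.213  -0.4085] [0.1278 0.1784 0.4086]
```

View pics/s7.png

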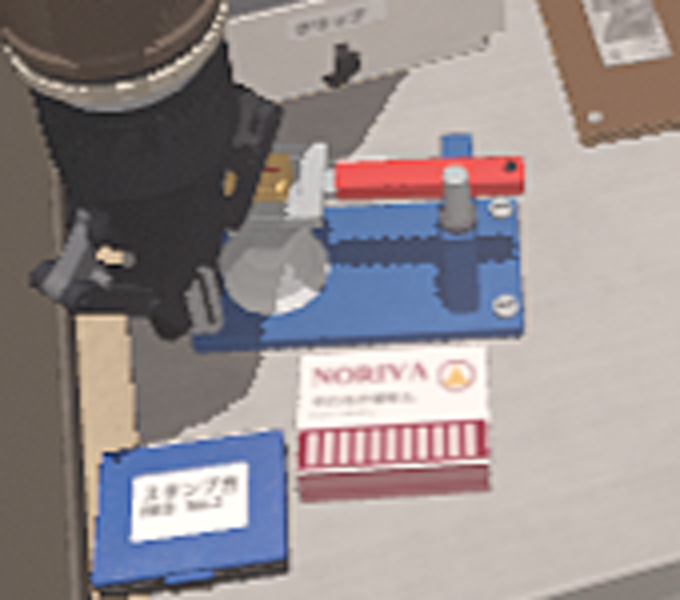

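The side crop shows the gripper at the knob's side, with the spanner's handle lying on the bar behind the post (455,195). No force yet, so I go on around the arc.

>>> {"api": "send_rows", "payload": {"rows": "-0.14 0.036 0 0 0 0.5 0;-0.14 0.036 0 0 0 0.5 0;-0.14 0.036 0 0 0 0.5 0;-0.14 0.036 0 0 0 0.5 0;-0.14 0.036 0 0 0 0.5 0;-0.14 0.036 0 0 0 0.5 0"}}

```text
time_s: 19.8
tcp_pos: [0.6716, 0.2025, 0.0775]
tool_rot: [3.141, -0.002, 2.037]
wrist_force: [-1.4, 3.7, -0.3]
grip_width: 0.003
gripper_force: 1.7
```

>>> {"api": "send_rows", "payload": {"rows": "-0.14 0.036 0 0 0 0.5 0;-0.14 0.036 0 0 0 0.5 0;-0.14 0.036 0 0 0 0.5 0;-0.14 0.036 0 0 0 0.5 0"}}

```text
time_s: 20.2
tcp_pos: [0.6791, 0.1937, 0.0776]
tool_rot: [3.14, -0.003, 1.877]
wrist_force: [0.7, 3.8, -0.3]
grip_width: -0.0
gripper_force: 1.8
```

```bash
cat > st.py <<'E'
from h import *; from station import bot
o=bot.get_obs(); Rm=R.from_euler("xyz",o["tool_rot"]); p=np.r_[o["tcp_pos"][:2]-[.620,.1495],0]
print(o["time_s"],o["tcp_pos"],"knob ang stop",np.degrees(o["tool_rot"][2])-90+13.6,"F tool",Rm.inv().apply(o["wrist_force"]),"pos rel axis in tool",Rm.inv().apply(p)[:2],o["joints"])
E
python3 st.py
```

```text
20.2 [0.6791 0.1937 0.0776] knob ang stop 31.148428574140873 F tool [3.412  1.8332 0.282 ] pos rel axis in tool [0.0244 0.0696] [ 0.0609  0.7893 -0.6644  1.4818  0.5257  1.0514 -0.4162]
```

>>> {"api": "send_rows", "payload": {"rows": "-0.14 0.036 0 0 0 0.5 0;-0.14 0.036 0 0 0 0.5 0;-0.14 0.036 0 0 0 0.5 0;-0.14 0.036 0 0 0 0.5 0;-0.14 0.036 0 0 0 0.5 0;-0.14 0.036 0 0 0 0.5 0;-0.14 0.036 0 0 0 0.5 0;-0.14 0.036 0 0 0 0.5 0"}}

```text
time_s: 21.0
tcp_pos: [0.6891, 0.1725, 0.0779]
tool_rot: [3.139, -0.003, 1.557]
wrist_force: [1.7, 4.4, -0.2]
grip_width: -0.0
gripper_force: 1.9
```

>>> {"api": "send_rows", "payload": {"rows": "-0.14 0.036 0 0 0 0.5 0;-0.14 0.036 0 0 0 0.5 0;-0.14 0.036 0 0 0 0.5 0;-0.14 0.036 0 0 0 0.5 0"}}

```text
time_s: 21.4
tcp_pos: [0.6914, 0.1608, 0.078]
tool_rot: [3.139, -0.003, 1.397]
wrist_force: [3.5, 3.5, -0.1]
grip_width: -0.001
gripper_force: 1.9
```

```bash
python3 st.py
```

```text
21.4 [0.6914 0.1608 0.078 ] knob ang stop 3.61837760390822 F tool [4.0357 2.8412 0.1231] pos rel axis in tool [0.0236 0.0684] [ 0.0471  0.7636 -0.5558  1.4772  0.4399  1.0231 -0.7877]
```

>>> {"api": "send_rows", "payload": {"rows": "-0.14 0.036 0 0 0 0.5 0;-0.14 0.036 0 0 0 0.5 0;-0.14 0.036 0 0 0 0.5 0"}}

```text
time_s: 21.7
tcp_pos: [0.692, 0.152, 0.0781]
tool_rot: [3.139, -0.003, 1.276]
wrist_force: [2.9, 3.4, 0.3]
grip_width: -0.002
gripper_force: 1.9
```

>>> {"api": "send_rows", "payload": {"rows": "-0.14 0.036 0 0 0 0.5 0;-0.14 0.036 0 0 0 0.5 0"}}

```text
time_s: 21.9
tcp_pos: [0.6917, 0.1461, 0.0781]
tool_rot: [3.139, -0.003, 1.196]
wrist_force: [2.7, 2.4, 0.7]
grip_width: 0.005
gripper_force: 1.8
```

>>> {"api": "send_rows", "payload": {"rows": "-0.14 0.036 0 0 0 0.5 0;-0.14 0.036 0 0 0 0.5 0"}}

```text
time_s: 22.1
tcp_pos: [0.6909, 0.1402, 0.0781]
tool_rot: [3.139, -0.003, 1.116]
wrist_force: [3.7, 1.6, 0.1]
grip_width: 0.001
gripper_force: 1.9
```

>>> {"api": "send_rows", "payload": {"rows": "-0.14 0.036 0 0 0 0.5 0;-0.14 0.036 0 0 0 0.5 0"}}

```text
time_s: 22.3
tcp_pos: [0.6897, 0.1344, 0.0781]
tool_rot: [3.139, -0.004, 1.036]
wrist_force: [2.7, 1.2, 0.6]
grip_width: 0.001
gripper_force: 1.8
```

>>> {"api": "send_rows", "payload": {"rows": "-0.14 0.036 0 0 0 0.5 0;0 0 0 0 0 0 0"}}

```text
time_s: 22.5
tcp_pos: [0.6892, 0.132, 0.0782]
tool_rot: [3.139, -0.005, 0.996]
wrist_force: [5.2, 2.6, -0.1]
grip_width: 0.001
gripper_force: 2.5
```

```bash
python3 st.py; python3 - <<'E'
from h import *; from station import bot
si,sk,sc=cam(bot,"side"); ti,_,_=cam(bot,"top")
a=cv2.resize(si[250:370,150:320],None,fx=3.5,fy=3.5,interpolation=2); cv2.imwrite("pics/s8.png",a[:,:,::-1])
E
```

```text
22.5 [0.6892 0.132  0.0782] knob ang stop -19.31548431097906 F tool [4.9914 2.9481 0.1277] pos rel axis in tool [0.0229 0.0676] [ 0.0368  0.7296 -0.4652  1.5068  0.3653  0.9871 -1.1019]
```

>>> {"api": "send_rows", "payload": {"rows": "-0.14 0.036 0 0 0 0.5 0;0 0 0 0 0 0 0"}}

```text
time_s: 22.8
tcp_pos: [0.689, 0.1307, 0.0783]
tool_rot: [3.139, -0.007, 0.957]
wrist_force: [7.8, 5.8, -3.1]
grip_width: -0.0
gripper_force: 4.6
```

>>> {"api": "send_rows", "payload": {"rows": "-0.14 0.036 0 0 0 0.5 0;0 0 0 0 0 0 0"}}

```text
time_s: 23.0
tcp_pos: [0.6888, 0.1294, 0.0784]
tool_rot: [3.139, -0.01, 0.918]
wrist_force: [11.1, 8.7, -5.9]
grip_width: 0.001
gripper_force: 6.8
```

```bash
python3 st.py
```

```text
23.0 [0.6888 0.1294 0.0784] knob ang stop -23.798746225168976 F tool [13.5644  3.4816  6.0081] pos rel axis in tool [0.0258 0.0668] [ 0.033   0.7224 -0.4489  1.5145  0.3494  0.975  -1.1653]
```

The force climbs steeply (3 to 13.6 N), so the hard stop is reached. Back off, lift and look.

>>> {"api": "send_rows", "payload": {"rows": "0.3 0 0 0 0 0 0;0.5 0 0 0 0 0 0;0.5 0 0 0 0 0 0;0 0 -0.6 0 0 0 0;0 0 -1 0 0 0 0;0 0 -1 0 0 0 0;0 0 -1 0 0 0 0;0 0 -1 0 0 0 0;0 0 -1 0 0 0 0;0 0 -1 0 0 1 20"}}

```text
time_s: 24.0
tcp_pos: [0.7011, 0.1454, 0.2108]
tool_rot: [3.141, 0.0, 0.836]
wrist_force: [0.5, 0.3, 1.4]
grip_width: 0.158
gripper_force: 0.0
```

>>> {"api": "send_rows", "payload": {"rows": "0 0 -1 0 0 1 38;0 0 -1 0 0 1 38;0 0 -1 0 0 1 38;0 0 0 0 0 1 38;0 0 0 0 0 1 38;0 0 0 0 0 1 38;0 0 0 0 0 1 38;0 0 0 0 0 1 38;0 0 0 0 0 1 38;0 0 0 0 0 1 38"}}

```text
time_s: 25.0
tcp_pos: [0.701, 0.1456, 0.27]
tool_rot: [3.142, -0.0, 0.033]
wrist_force: [-0.5, -0.3, 0.6]
grip_width: 0.445
gripper_force: 0.0
```

```bash
python3 - <<'E'
from h import *; from station import bot
o=bot.get_obs(); print(o["time_s"],o["tcp_pos"],o["tool_rot"],o["joints"][-1]); print(plan(o,[.54,.172,.27],-.24))
E
```

```text
25.0 [0.701  0.1456 0.27  ] [ 3.1415 -0.0001  0.0331] -1.9232094684388104
shift(units .02) [-8.   -1.59 -0.  ] turn(units .08) [ 0.   -0.    3.41]
```

>>> {"api": "send_rows", "payload": {"rows": "-1 -0.2 0 0 0 0 38;-1 -0.2 0 0 0 0 38;-1 -0.2 0 0 0 0 38;-1 -0.2 0 0 0 0 38;-1 -0.2 0 0 0 0 38;-1 -0.2 0 0 0 0 38;-1 -0.2 0 0 0 0 38;-1 -0.2 0 0 0 0 38;0 0 0 0 0 0 38;0 0 0 0 0 0 38"}}

```text
time_s: 26.0
tcp_pos: [0.5404, 0.1718, 0.2702]
tool_rot: [3.141, -0.001, 0.037]
wrist_force: [0.3, 0.0, 0.1]
grip_width: 0.444
gripper_force: 0.0
```

```bash
python3 - <<'E'
from h import *; from station import bot
o=bot.get_obs(); print(o["time_s"],o["tcp_pos"],o["tool_rot"])
img,K,C=cam(bot,"wrist"); np.savez("w9.npz",img=img,K=K,C=C)
a=cv2.resize(img[40:260,180:400],None,fx=2.7,fy=2.7,interpolation=2); cv2.imwrite("pics/w9.png",a[:,:,::-1])
b=max([x for x in blobs(red(img),100) if x[0][0]<380],key=lambda x:x[1][4]); p,q,s=axis(b[2]); print(b[0],b[1],p,q,s)
a,e=[onz(K,C,x,.089) for x in(p,q)]; u=a-e
if u[0]<0:u=-u;a,e=e,a
print("len",np.linalg.norm(u),"yaw",np.arctan2(u[1],u[0]),a,e)
E
```

```text
26.0 [0.5404 0.1718 0.2702] [ 3.1414 -0.0015  0.0366]
[277.9101 182.7247] [ 259  146   38   77 1079] [290.4066 147.0348] [264.2461 221.4919] (14.814874649047852, 78.9191665649414)
len 0.08993175837747515 yaw -0.2931719584863395 [0.5854 0.161  0.089 ] [0.4994 0.187  0.089 ]
```

View pics/w9.png

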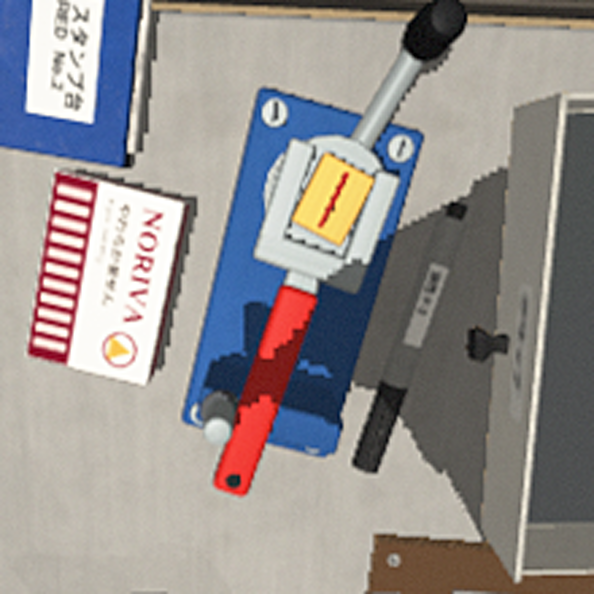

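Crop: the spanner's handle bears against the post at (217,430), and the knob is swung round to (440,30). The head's line runs (320,228) to (348,172), turned only modestly. I compute the screw's turn to be sure and start moving to the re-grasp.

>>> {"api": "send_rows", "payload": {"rows": "0.55 0.12 0 0 0 0 38;0.55 0.116 0 0 0 0 38;0 0 1 0 0 1 38;0 0 1 0 0 1 38;0 0 1 0 0 1 38;0 0 1 0 0 1 38;0 0 0 0 0 0.12 38;0 0 0 0 0 0 38"}}

```text
time_s: 26.85
tcp_pos: [0.5632, 0.1678, 0.1889]
tool_rot: [3.141, 0.001, -0.292]
wrist_force: [-0.2, 0.1, -0.8]
grip_width: 0.446
gripper_force: 0.0
```

```bash
python3 - <<'E'
from h import *; from station import bot
d=np.load("w9.npz"); f=lambda x,y:(180+x/2.7-.3,40+y/2.7-.3)
v=onz(d["K"],d["C"],f(348,172),.092)-onz(d["K"],d["C"],f(320,228),.092); print("line yaw",np.arctan2(v[1],v[0]))
h=onz(d["K"],d["C"],f(338,199),.092);k=onz(d["K"],d["C"],f(443,22),.104);w=k-h;print("head",h,"knob r",np.linalg.norm(w[:2]),"stop deg",np.degrees(np.arctan2(w[1],w[0]))+13.6)
o=bot.get_obs(); print(o["time_s"],o["tcp_pos"],o["tool_rot"])
img,K,C=cam(bot,"wrist")
b=max([x for x in blobs(red(img),100) if 230<x[0][0]<330],key=lambda x:x[1][4]); p,q,s=axis(b[2]); print(b[0],b[1],p,q,s)
a,e=[onz(K,C,x,.089) for x in(p,q)]; u=a-e
if u[0]<0:u=-u;a,e=e,a
y=np.arctan2(u[1],u[0]); g=e+u/np.linalg.norm(u)*.0665; print("len",np.linalg.norm(u),"yaw",y,g); print(plan(o,[*g[:2],.0815],y))
E
```

```text
line yaw -0.42479318115094733
head [0.6201 0.1481 0.092 ] knob r 0.06631848955816834 stop deg -14.181597852162552
26.85 [0.5632 0.1678 0.1889] [ 3.1411  0.0006 -0.2921]
[278.7734 228.8062] [ 270  183   19   96 1615] [279.3765 182.9174] [277.6771 278.0835] (17.78287696838379, 95.1812515258789)
len 0.09083838949027535 yaw -0.3068438525820595 [0.563  0.1673 0.089 ]
shift(units .02) [0.   0.03 5.37] turn(units .08) [0.01 0.01 0.18]
```

The screw turned about 11°, and the knob angle of about −15° gives nut ≈ 1.30: tight. Grip the spanner.

>>> {"api": "send_rows", "payload": {"rows": "0 0.03 1 0 0 0.15 38;0 0 1 0 0 0 38;0 0 1 0 0 0 38;0 0 1 0 0 0 38;0 0 0.9 0 0 0 38;0 0 0.45 0 0 0 38;0 0 0 0 0 0 38"}}

```text
time_s: 27.6
tcp_pos: [0.5623, 0.1673, 0.0818]
tool_rot: [3.141, 0.001, -0.305]
wrist_force: [0.3, 0.1, -0.6]
grip_width: 0.45
gripper_force: 0.0
```

>>> {"api": "send_rows", "payload": {"rows": "0 0 0 0 0 0 5;0 0 0 0 0 0 5;0 0 0 0 0 0 5;0 0 0 0 0 0 5;0 0 0 0 0 0 5;0 0 0 0 0 0 5", "grip_force": 50}}

```text
time_s: 28.2
tcp_pos: [0.5629, 0.1669, 0.0835]
tool_rot: [3.142, -0.002, -0.306]
wrist_force: [-1.7, -2.7, 6.5]
grip_width: 0.161
gripper_force: 49.3
```

>>> {"api": "send_rows", "payload": {"rows": "0 0 -0.2 0 0 0 5;0 0 -0.3 0 0 0 5;0 0 -0.4 0 0 0 5;0 0 -0.5 0 0 0 5;0 0 -0.6 0 0 0 5;0 0 -1 0 0 0 5;0 0 -1 0 0 0 5;0 0 -1 0 0 0 5;0 0 -1 0 0 0 5;0 0 -1 0 0 0 5"}}

```text
time_s: 29.2
tcp_pos: [0.5625, 0.1682, 0.2244]
tool_rot: [-3.14, -0.001, -0.305]
wrist_force: [-0.0, -0.0, -1.6]
grip_width: 0.165
gripper_force: 49.2
```

>>> {"api": "send_rows", "payload": {"rows": "0 0 -1 0 0 0 5;0 0 -1 0 0 0 5;0 0 -1 0 0 0 5;0 0 0 0 0 -1 5;0 0 0 0 0 -0.45 5;0 0 0 0 0 0 5;0 0 0 0 0 0 5"}}

```text
time_s: 29.9
tcp_pos: [0.5623, 0.1677, 0.2829]
tool_rot: [-3.141, -0.001, -0.19]
wrist_force: [-0.5, -1.1, -2.3]
grip_width: 0.168
gripper_force: 49.2
```

```bash
python3 - <<'E'
from h import *; from station import bot
o=bot.get_obs(); print(o["time_s"],o["tcp_pos"],o["tool_rot"],o["grip_width"],o["wrist_force"])
img,K,C=cam(bot,"wrist"); np.savez("w10.npz",img=img,K=K,C=C)
hsv=cv2.cvtColor(img,cv2.COLOR_RGB2HSV)
for r in(135,150,165): print(r,[(x,int(hsv[r,x,2])) for x in range(222,340) if abs(int(hsv[r,x,2])-int(hsv[r,x-1,2]))>25])
for r in(240,290): xs=np.nonzero(red(img)[r,230:330])[0]+230; print("handle",r,xs.min(),xs.max())
b=[x for x in blobs(brass(img),100) if x[0][0]<380 and x[0][1]<200]
for x in b: print("brass",x[0],x[1])
print(plan(o,[.6345,-.2131,.27],-.19))
d=np.load("w3.npz")["img"]
for r in(240,290): xs=np.nonzero(red(d)[r,230:330])[0]+230; print("w3 handle",r,xs.min(),xs.max())
cv2.imwrite("pics/w10.png",img[:,:,::-1])
E
```

```text
29.9 [0.5623 0.1677 0.2829] [-3.1408 -0.0009 -0.1904] 0.1681748838510024 [-0.4592 -1.1017 -2.312 ]
135 [(229, 174), (231, 225), (248, 206), (249, 169), (250, 104), (252, 198), (254, 144), (265, 233), (273, 190), (274, 238), (281, 167), (282, 131), (285, 125), (305, 165), (306, 200), (325, 141), (326, 89)]
150 [(226, 215), (227, 175), (228, 222), (229, 255), (230, 215), (232, 225), (249, 185), (250, 133), (251, 80), (252, 160), (269, 103), (276, 148), (277, 182), (287, 151), (288, 83), (304, 131), (305, 179), (306, 209), (325, 107), (327, 118), (329, 82), (331, 111), (332, 147), (333, 116), (334, 85)]
165 [(227, 187), (229, 247), (230, 211), (231, 174), (232, 205), (249, 203), (250, 170), (251, 104), (253, 161), (297, 156), (298, 97), (304, 159), (305, 198), (306, 227), (309, 210), (313, 134), (314, 99), (325, 139), (331, 127), (332, 93)]
handle 240 263 292
handle 290 265 290
brass [284.8004 130.8395] [273 116  25  30 461]
shift(units .02) [ 7.15 18.02  0.64] turn(units .08) [-0.01 -0.01 -0.  ]
w3 handle 240 263 293
w3 handle 290 265 291
```

The spanner is in the hand as before. Carry it back over the box to the rest.

>>> {"api": "send_rows", "payload": {"rows": "0.4 1 0 0 0 0 5;0.4 1 0 0 0 0 5;0.4 1 0 0 0 0 5;0.4 1 0 0 0 0 5;0.4 1 0 0 0 0 5;0.4 1 0 0 0 0 5;0.4 1 0 0 0 0 5;0.4 1 0 0 0 0 5;0.4 1 0 0 0 0 5;0.4 1 0 0 0 0 5"}}

```text
time_s: 30.95
tcp_pos: [0.6033, -0.0447, 0.2822]
tool_rot: [-3.141, -0.0, -0.19]
wrist_force: [-0.9, 0.4, -1.7]
grip_width: 0.165
gripper_force: 49.2
```

>>> {"api": "send_rows", "payload": {"rows": "0.4 1 0 0 0 0 5;0.4 1 0 0 0 0 5;0.4 1 0 0 0 0 5;0.4 1 0 0 0 0 5;0.4 1 0 0 0 0 5;0.4 1 0 0 0 0 5;0.4 1 0 0 0 0 5;0.4 1 0 0 0 0 5;0 0 0 0 0 0 5;0 0 0 0 0 0 5"}}

```text
time_s: 31.95
tcp_pos: [0.6358, -0.2133, 0.2818]
tool_rot: [-3.141, 0.001, -0.191]
wrist_force: [0.2, 0.2, -1.4]
grip_width: 0.163
gripper_force: 49.2
```

```bash
python3 - <<'E'
from h import *; from station import bot
o=bot.get_obs(); print(o["time_s"],o["tcp_pos"],o["tool_rot"]); print(plan(o,[.6345,-.2131,.105],-.19))
E
```

```text
31.95 [ 0.6358 -0.2133  0.2818] [-3.1411  0.0006 -0.1908]
shift(units .02) [-0.06  0.    8.84] turn(units .08) [-0.01  0.01 -0.01]
```

>>> {"api": "send_rows", "payload": {"rows": "-0.06 0 0.84 0 0 0 5;0 0 1 0 0 0 5;0 0 1 0 0 0 5;0 0 1 0 0 0 5;0 0 1 0 0 0 5;0 0 1 0 0 0 5;0 0 1 0 0 0 5;0 0 1 0 0 0 5;0 0 0.9 0 0 0 5;0 0 0 0 0 0 5"}}

```text
time_s: 32.95
tcp_pos: [0.6332, -0.2109, 0.1047]
tool_rot: [-3.14, 0.005, -0.188]
wrist_force: [-1.0, -0.5, -1.5]
grip_width: 0.164
gripper_force: 49.1
```

>>> {"api": "send_rows", "payload": {"rows": "0 0 0.2 0 0 0 5;0 0 0.2 0 0 0 5;0 0 0.2 0 0 0 5;0 0 0.1 0 0 0 5;0 0 0 0 0 0 5;0 0 0 0 0 0 5"}}

```text
time_s: 33.55
tcp_pos: [0.6348, -0.2131, 0.0935]
tool_rot: [3.142, -0.0, -0.19]
wrist_force: [-0.1, -0.1, -1.8]
grip_width: 0.162
gripper_force: 49.2
```

>>> {"api": "send_rows", "payload": {"rows": "0 0 0.1 0 0 0 5;0 0 0.1 0 0 0 5;0 0 0.08 0 0 0 5;0 0 0 0 0 0 5"}}

```text
time_s: 33.95
tcp_pos: [0.6347, -0.213, 0.0886]
tool_rot: [3.141, -0.0, -0.189]
wrist_force: [-3.4, 1.0, 6.0]
grip_width: 0.163
gripper_force: 50.0
```

>>> {"api": "send_rows", "payload": {"rows": "0 0 0.06 0 0 0 5;0 0 0 0 0 0 5"}}

```text
time_s: 34.15
tcp_pos: [0.6348, -0.213, 0.0886]
tool_rot: [3.141, -0.001, -0.19]
wrist_force: [-5.7, 1.6, 14.1]
grip_width: 0.165
gripper_force: 50.9
```

Seated at TCP height 0.0886, 2 mm up in the grip as expected. Ease off, open and lift.

>>> {"api": "send_rows", "payload": {"rows": "0 0 -0.06 0 0 0 5;0 0 0 0 0 0 45;0 0 0 0 0 0 45;0 0 0 0 0 0 45;0 0 0 0 0 0 45;0 0 0 0 0 0 45;0 0 -0.5 0 0 0 45;0 0 -1 0 0 0 45;0 0 -1 0 0 0 45;0 0 -1 0 0 0 45"}}

```text
time_s: 35.15
tcp_pos: [0.6348, -0.213, 0.1592]
tool_rot: [-3.142, -0.0, -0.189]
wrist_force: [-0.4, -0.4, -0.0]
grip_width: 0.527
gripper_force: 0.0
```

>>> {"api": "send_rows", "payload": {"rows": "0 0 -1 0 0 0 45;0 0 -1 0 0 0 45;0 0 -1 0 0 0 45;0 0 -1 0 0 0 45;0 0 -1 0 0 0 45;0 0 -1 0 0 0 45;-0.5 0 -1 0 0 0 45;0 0 0 0 0 0 45;0 0 0 0 0 0 45"}}

```text
time_s: 36.05
tcp_pos: [0.625, -0.2111, 0.2985]
tool_rot: [3.141, -0.001, -0.189]
wrist_force: [0.2, -0.5, -0.1]
grip_width: 0.523
gripper_force: 0.0
```

```bash
python3 - <<'E'
from h import *; from station import bot
o=bot.get_obs(); print(o["time_s"],o["tcp_pos"],o["tool_rot"])
img,K,C=cam(bot,"wrist"); ti,tk,tc=cam(bot,"top")
b=max([x for x in blobs(red(img),60) if 240<x[0][0]<320],key=lambda x:x[1][4]); p,q,s=axis(b[2])
a,e=[onz(K,C,x,.094) for x in(p,q)]; u=a-e
if u[0]<0:u=-u;a,e=e,a
print("len",np.linalg.norm(u),"yaw",np.arctan2(u[1],u[0]),"grip",e+u/np.linalg.norm(u)*.0665,"was .6341 -.2132 yaw -.19")
c1=cv2.resize(img[40:240,180:380],None,fx=1.9,fy=1.9); c2=cv2.resize(ti[115:225,165:275],None,fx=3.4545,fy=3.4545,interpolation=2)
cv2.imwrite("pics/f.png",np.hstack([c1,c2[:380,:380]])[:,:,::-1])
E
```

```text
36.05 [ 0.625  -0.2111  0.2985] [ 3.1414 -0.0015 -0.1894]
len 0.0895185965952088 yaw -0.18878612086204272 grip [ 0.6345 -0.212   0.094 ] was .6341 -.2132 yaw -.19
```

View pics/f.png

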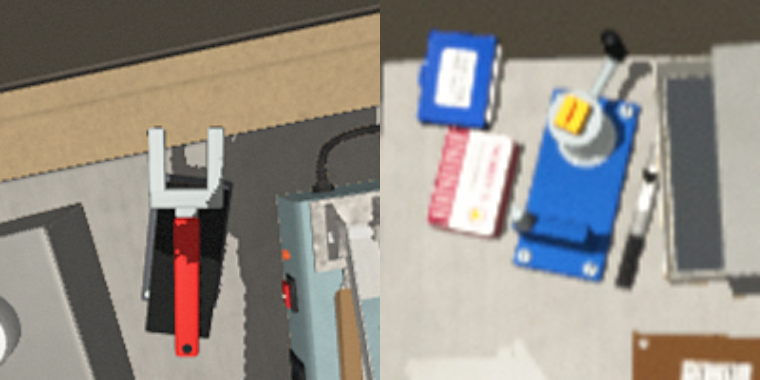

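The last picture shows the spanner flat on its rest within about 1 mm of where it started. The knob is swung round to (612,45), and the carton, pad and marker have not moved. I hand the job in.

```bash
python3 -c "
from station import bot
print(bot.close_job())"
```

```text
the job is handed in; nothing more can be done
None
```

The nut was pushed to its hard stop (about 1.30 rad, inferred from the knob angle and force rise), the screw turned about 11°, the spanner is back flat on its rest, and the job was handed in at about 36 s of the 67 s allowed; the judge's verdict was not shown.

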